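Lock the sanding block into its spring-gated jig

TASK

Push the sanding block along the plywood jig until it sits fully home against the end stop, then push the sprung steel gate over its dead centre so that it snaps down behind the block and locks it in. Push gently throughout: never more than about 20 N on the block or on the gate. Let go of everything and leave the things lying around where they are.

Things in the scene. Friction and masses are not known exactly. Their poses are not given: they have to be found in the camera images.
- jig: Re-papering jig for sanding blocks, screwed to the bench, does not move: a plywood plate 10 mm thick with a low channel along its own x. Origin on the bench top; the plate spans x -135..85 mm, y -65..85 mm. Two pale wooden side walls (inner faces y = +34 and -43 mm) span x -45..60 mm and stand to z = 26 mm. The channel is open at the -x end.
- channel (a point): Middle of the channel, x = -18 mm, y = 0, z = 26 mm in the jig's frame, axes as the jig. Beside it, in the -y wall, a bowed steel leaf spring squeezes the block sideways, so the block drags: sliding it takes a steady 3 to 7 N, which varies, well before it reaches the stop; a finger that also bears down on it makes it drag more or stick.
- stop_face (a point): Centre of the end stop's face, at x = +60 mm, y = 0, z = 24 mm in the jig's frame, axes as the jig. The stop is a rigid pale wooden rail, 92 mm wide, up to z = 36 mm; its face looks to the jig's -x.
- block_centre (a point): Centre of the loose cork sanding block, 110 long, 65 wide, 29 mm high, 0.08 to 0.17 kg. It lies in the channel on the plate (top at z = 39 mm), long side along it, 25 to 50 mm short of the stop. Its own y runs along its length towards the jig's -x end. Home: centre 55 mm from the stop face. Push the middle of its rear end face (at the jig's -x end).
- gate_pivot (a point): Pivot of the gate, at x = -57.5, y = +55, z = 30 mm in the jig's frame, axes as the jig; the pivot axis runs along x. The gate is a flat steel bar, 10 mm thick along x and 12 mm high, swinging in the jig's y-z plane. Shut, it lies level across the channel, 2.5 mm behind the rear end of a block that is home; if the block is not home the bar lands on it and does not shut.
- gate_grip (a point): Centre of the black round grip (a roller 18 mm across, 22 mm long along the jig's x) on the gate's free end, 110 mm from the pivot. At the start the gate is thrown back 35 degrees beyond upright, away from the channel: grip at y = +118, z = 120 mm in the jig's frame. Upright the grip's centre is at z = 140 mm; shut it is at y = -55, z = 30 mm.
- gate (a joint): Gate angle: 0 thrown back (its stop), 0.61 upright, 0.79 dead centre, 2.18 shut (its stop). A spring throws it back to 0 below dead centre and, beyond it, by itself on to 2.18 within a second or so. Along the grip's arc it needs 8 to 11 N, none at dead centre, nearer the pivot more; 0.1 m/s adds 3 N. A finger pushed level sticks to the rising grip and needs over 20 N: follow the arc.
- tape_measure: Tape measure lying flat beyond the end stop, 62 x 81 x 33 mm, loose; leave it alone.
- jam_jar: Glass jam jar with a lid, 64 mm across, 97 mm high, loose, upright on the bench at the jig's +y side; leave it alone.
- screwdriver: Flat screwdriver 210 mm long, 25 mm high, loose on the bench to the right of the jig (world -y); leave it alone.
- sanding_block: The same sanding block; this origin is the centre of its underside.
Not all that is in view belongs to the job. What is shaped like the sanding_block but green or pink is not meant.

How it is judged:
By the outcome, as a careful person would: the job done as asked, in the order asked, and still so for the second after the job is handed in, with the robot touching nothing.
It also fails if it takes over 72 s, if anything falls off the work surface, if the arm or the gripper's body presses on something with over 40 N, if the wrist force passes 120 N, or if a joint passes its speed limit or range.

ROBOT

A 6-joint arm with a two-finger parallel gripper is mounted at the origin on a cart in front of the work surface, level with it; the furniture and walls round the work are solid. World frame = base frame: x ahead of the robot, y to its left, z up, the work surface at z = 0. Lengths are in m, angles in rad, forces in N, time in s.
With the tool pointing down it reaches from about 0.225 to 0.875 m from the base axis. Payload 3.4 kg.
Tool frame: the origin (TCP) lies between the finger pads; the fingertips stand 17 mm ahead of it and the grasp point (between the pads) lies 2 mm behind it (r.nose_length is the z of the fingertips in the tool frame, in m); z points along the fingers, y is the line along which they close (so a half turn about z gives the same grasp; the last joint's range is limited). The gripper opens to 85 mm and grips with 20 to 120 N. Pads are 22 mm wide; open, the fingers measure 114 mm over their backs; the gripper's body (76 mm by 85 mm) begins 54 mm behind the grasp point. The pads swing forward as they close: fully open they stand 13 mm farther back than shut.
Start: joints at [1.141, 0.276, 1.505, -0, 1.361, -0.121], TCP at [0.175, 0.548, 0.248] pointing down, gripper open.
Joint ranges: [-2.89, 2.89], [-0.75, 2.08], [0.22, 2.7], [-1.18, 4.32], [0.11, 2.71], [-2.7, 2.7]. Speed limits (rad/s): [2.57, 2.57, 3.14, 3.14, 3.14, 3.14].

INTERFACE

Orientations are given as [roll, pitch, yaw] about the fixed x, y, z axes, in that order (R = Rz(yaw) Ry(pitch) Rx(roll)).
In Python, from cell import monitor, viewer, workorder, r gives the robot as it stands.
- The arm moves only by the shell command python3 -m creep 'ROWS' [OPENING] [FORCE]. ROWS is JSON, a list of rows, each an object with "dp": the shift along the world's x, y, z in cm, a list of three; "turn": the turn about the world's z in degrees. A call has 1 to 20 rows; each row shifts and turns the commanded pose from where the row before left it; what a row does not reach is not made up. A row lasts 1/10 s, in which the tool goes at most 50 mm and 8.59 degrees, less where a joint would pass 70% of its speed; a pose out of reach is approached as far as the arm can. A call is refused whole if a number of a shift passes 5 or a number of a turn 8.59, either way. A call with a gripper value outside its range is refused whole. OPENING is the opening, from -1 (shut) to 1 (fully open), set as the call begins (- or left out, the last holds). The fingers move at their own pace and stop on an object; FORCE is the grip in N (left out, the last holds). Time passes only in rows, so rows that do not move let the fingers close. It gives the time, the measured TCP pose, the force, the opening and the grip force at its end, in the units of the state.
- monitor.sense(): the state, without advancing time (a new reading comes with each control period).
- viewer.grab_frame(name): name is "scene" or "top" or "wrist"; returns the picture (384x512x3 uint8, red, green, blue); there is no depth.
- viewer.calibration(name): a dict with "fx", "fy", "cx", "cy" (pixels), "extrinsics" (4x4, takes a point from world to camera coordinates). Camera axes: x right, y up, looking along -z (the intrinsics and any distortion apply to the point x, -y, -z); pixel columns grow to the right and rows downward; lengths in m; the calibration is good to about 2 mm. A picture is of the moment at which its call begins: read the wrist's pose just before it. calibration takes no time and is no camera call; for the wrist camera it gives the pose at the moment of the call.
- workorder.finish_job(): hands the job in; it is judged then, once.
The state is a dict: "time_s": time; "joint_pos": joint angles; "qvel": joint speeds; "effort": joint torques, N m; "ee_pos": TCP position; "orientation": TCP orientation; "contact_force": force on the tool from outside, world axes, zero at the start; "moment": the same for the moment, N m; "grip_width": finger opening in m; "grip_force": force on a finger pad.
Only numpy, scipy, OpenCV 4.12 (cv2) and the standard library are available. Lean on these libraries where they do the work, as an engineer would, in place of code of your own. Each camera call takes 0.05 s, during which the arm holds its last target. There are 200 camera calls.

## Working session

There is one attempt and no reset: what is moved stays moved. The work goes in short steps, Python scripts to look and compute and a shell command to move; the robot and the scene stay as the last step left them, time stands still between calls to the robot, and variables do not carry over. Pictures are saved under pics/ and viewed, at most 10 in all, crops included, and the job is handed in when it is done.

```bash
ls; mkdir -p pics
python3 - <<'E'
from cell import monitor, viewer, r
import cv2,numpy as np
s=monitor.sense(); print(s)
for n in("scene","top"):
    im=viewer.grab_frame(n); cv2.imwrite(f"pics/{n}0.png",im[:,:,::-1]); c=viewer.calibration(n); print(n,{k:np.round(v,3).tolist() if not isinstance(v,str) else v for k,v in c.items()})
E
```

```text
pics
{'time_s': 0.0, 'joint_pos': array([ 1.14100477e+00,  2.76584400e-01,  1.50614620e+00,  2.43996293e-05,
        1.36069165e+00, -1.21018573e-01]), 'qvel': array([-0.0002011 , -0.00050709, -0.00074287, -0.00084016, -0.00017876,
       -0.00138304]), 'effort': array([-1.69006780e-03, -4.16775799e+01, -2.45803338e+01, -4.85846103e-04,
        1.12240354e-02,  1.02611133e-05]), 'ee_pos': array([0.17453355, 0.54734508, 0.24744052]), 'orientation': array([-3.13977932e+00, -2.44553767e-04,  2.83281434e+00]), 'contact_force': array([-0.55098541, -0.44789531,  0.18670696]), 'moment': array([0.06308845, 0.00803436, 0.06033779]), 'grip_force': 0.0, 'grip_width': 0.08585803678471136}
scene {'fx': 371.205, 'fy': 371.205, 'cx': 254.449, 'cy': 197.338, 'extrinsics': [[0.666, -0.746, -0.003, -0.497], [0.472, 0.418, 0.776, -0.242], [-0.578, -0.519, 0.63, -0.945], [0.0, 0.0, 0.0, 1.0]]}
top {'fx': 491.399, 'fy': 491.399, 'cx': 251.546, 'cy': 193.831, 'extrinsics': [[0.023, -1.0, 0.006, -0.226], [0.988, 0.023, 0.155, -0.564], [-0.155, 0.003, 0.988, -1.318], [0.0, 0.0, 0.0, 1.0]]}
```

View pics/scene0.png

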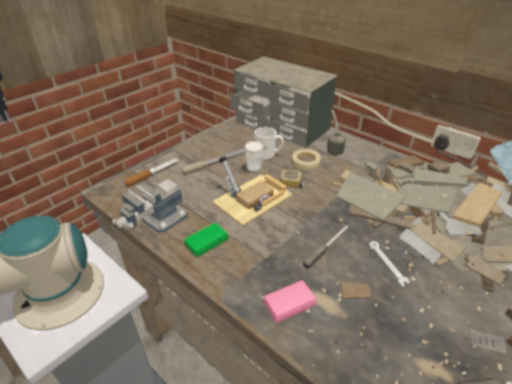

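View pics/top0.png

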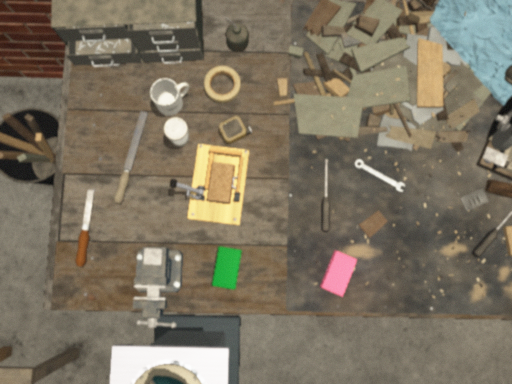

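The scene view shows the jig at about (252,198). The top view shows the cork block in the jig at (221,182), the gate on its left at (185,188) and the stop at the upper end (224,155).

Possible sanding blocks in the top view:
- Cork block in the channel at (221,182): chosen.
- Green block at (227,268): decoy.
- Pink block at (339,273): decoy.
- Brown wood scrap at (373,223): not it.

Next I'll check the choice in a close crop.

Run:
```python
import cv2
im=cv2.imread("pics/top0.png")[105:240,150:270]
cv2.imwrite("pics/c1.png",cv2.resize(im,None,fx=4.4,fy=4.4,interpolation=cv2.INTER_CUBIC))
```

```text
(no output)
```

View pics/c1.png

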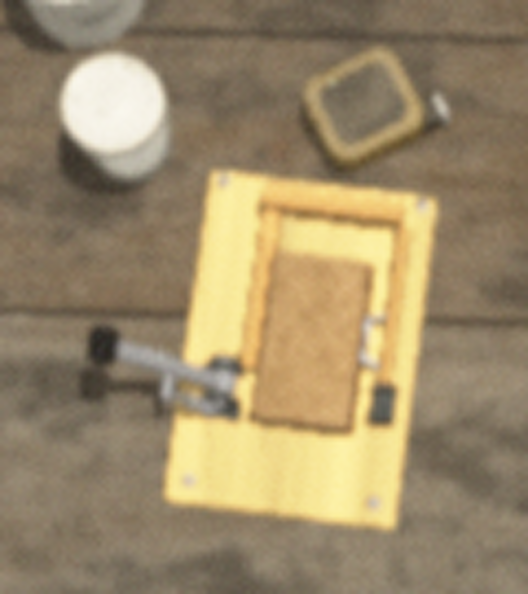

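```bash
cat > h.py <<'E'
import numpy as np
def ray(c,uv,z):
    E=np.array(c["extrinsics"]);R=E[:3,:3];o=-R.T@E[:3,3]
    d=R.T@np.array([(uv[0]-c["cx"])/c["fx"],-(uv[1]-c["cy"])/c["fy"],-1])
    return o+d*(z-o[2])/d[2]
def proj(c,p):
    E=np.array(c["extrinsics"]);q=E[:3,:3]@np.array(p)+E[:3,3]
    return np.array([c["cx"]+c["fx"]*q[0]/-q[2],c["cy"]+c["fy"]*q[1]/q[2]])
def fit(J,W):
    J=np.array(J)[:,:2];W=np.array(W)[:,:2];a=J-J.mean(0);b=W-W.mean(0)
    t=np.arctan2((a[:,0]*b[:,1]-a[:,1]*b[:,0]).sum(),(a*b).sum())
    R=np.array([[np.cos(t),-np.sin(t)],[np.sin(t),np.cos(t)]])
    o=W.mean(0)-R@J.mean(0); return t,o,R,(W-(J@R.T+o))
E
python3 - <<'E'
from cell import viewer
from h import *
c=viewer.calibration("top")
f=lambda u,v:(150+u/4.4-.5+.11,105+v/4.4-.5+.11)
W=[ray(c,f(*p),.01) for p in[(212,170),(438,200),(396,528),(166,500)]]
t,o,R,e=fit([(.085,.085),(.085,-.065),(-.135,-.065),(-.135,.085)],W)
print("yaw",np.degrees(t),o,e*1e3)
def J(u,v,z): return (R.T@(ray(c,f(u,v),z)[:2]-o)*1e3).round(1)
print("grip",J(102,345,.12),"block corners",[J(*p,.039) for p in[(275,255),(372,265),(352,430),(252,418)]],"stop",J(340,218,.036))
for p in[(-.2,0),(-.16,0),(-.0575,.118),(-.0575,-.055)]: print(p,R@p+o)
E
```

```text
yaw -5.733268476019594 [ 0.62606234 -0.13052151] [[-0.03540316  0.12435641]
 [-1.67641007  0.52217719]
 [ 1.0698552   0.3705032 ]
 [ 0.64195804 -1.0170368 ]]
grip [-56.9 120.1] block corners [array([27.4, 33.4]), array([ 28.6, -28.9]), array([-78.5, -30. ]), array([-78.7,  33.6])] stop [57.3 -4.4]
(-0.2, 0) [ 0.4270628  -0.11054201]
(-0.16, 0) [ 0.46686271 -0.11453791]
(-0.0575, 0.118) [ 0.58063788 -0.00736767]
(-0.0575, -0.055) [ 0.56335561 -0.17950228]
```

```bash
python3 -m creep '[{"dp":[1,-2,0],"turn":0},{"dp":[1.9,-3.7,0],"turn":0.7},{"dp":[1.9,-3.7,0],"turn":0.7},{"dp":[1.9,-3.7,0],"turn":0.7},{"dp":[1.9,-3.7,0],"turn":0.7},{"dp":[1.9,-3.7,0],"turn":0.7},{"dp":[1.9,-3.7,0],"turn":0.7},{"dp":[1.9,-3.7,0],"turn":0.7},{"dp":[1.9,-3.7,0],"turn":0.7},{"dp":[1.9,-3.7,0],"turn":0.7},{"dp":[1.9,-3.7,0],"turn":0.7},{"dp":[1.9,-3.7,0],"turn":0.7},{"dp":[1.9,-3.7,0],"turn":0.7},{"dp":[1.9,-3.7,0],"turn":0.7},{"dp":[1.9,-3.7,0],"turn":0.7},{"dp":[1.9,-3.7,0],"turn":0.7},{"dp":[1.9,-3.7,0],"turn":0.7},{"dp":[1.9,-3.7,0],"turn":0.7},{"dp":[0.4,-1.6,0],"turn":0},{"dp":[0,0,0],"turn":0}]' -1 20
python3 - <<'E'
from cell import monitor,viewer,r
import cv2,numpy as np
s=monitor.sense();print(s["ee_pos"],s["orientation"],s["joint_pos"],s["contact_force"],s["grip_width"],r.nose_length)
c=viewer.calibration("wrist");im=viewer.grab_frame("wrist");np.save("w.npy",c,allow_pickle=True)
cv2.imwrite("pics/w1.png",im[:,:,::-1]);print(c)
E
```

```text
time_s: 2.1
ee_pos: [0.5121, -0.1191, 0.2475]
orientation: [3.142, -0.001, 3.037]
contact_force: [-0.6, 0.7, 0.9]
grip_width: 0.0003
grip_force: 0.0
[ 0.51206616 -0.11914767  0.24751026] [ 3.14157992e+00 -1.29190184e-03  3.03740689e+00] [-3.60791562e-01  2.02828787e-01  1.60750190e+00 -3.24740101e-04
  1.33251481e+00 -1.82732527e+00] [-0.60187316  0.73926266  0.93187031] 0.00028572933388393474 0.017
{'fx': 293.4885252450957, 'fy': 293.4885252450957, 'cx': 256.07754716608076, 'cy': 194.7047203767423, 'extrinsics': array([[ 1.04921137e-01,  9.94480406e-01, -5.26039356e-04,
         6.52401847e-02],
       [-9.55253319e-01,  1.00635416e-01, -2.78143146e-01,
         5.37445355e-01],
       [-2.76554971e-01,  2.96855959e-02,  9.60539491e-01,
        -2.33128404e-01],
       [ 0.00000000e+00,  0.00000000e+00,  0.00000000e+00,
         1.00000000e+00]])}
```

View pics/w1.png

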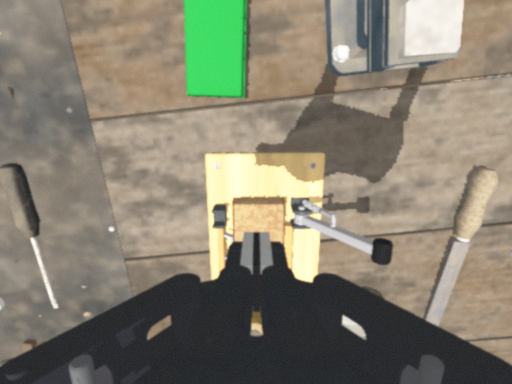

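The wrist view shows the plate's rear corners at (206,153) and (325,153). The cork block's rear edge runs from (233,197) to (285,197), and the black grip is at (381,250).

Run:
```python
from h import *
c=np.load("w.npy",allow_pickle=True).item()
from cell import viewer
t=np.radians(-5.73);R=np.array([[np.cos(t),-np.sin(t)],[np.sin(t),np.cos(t)]]);o=np.array([.62606,-.13052])
for n,u,z in[("cornR",(206,153),.01),("cornL",(325,153),.01),("bR",(233,197),.039),("bL",(285,197),.039),("grip",(382,250),.12)]:
    w=ray(c,u,z);print(n,w.round(4),(R.T@(w[:2]-o)*1e3).round(1))
# two-view grip
P=[]
for cc,u in((c,(382,250)),(viewer.calibration("top"),(172.8,183))):
    a=ray(cc,u,0);b=ray(cc,u,.2);P.append((a,(b-a)/np.linalg.norm(b-a)))
A=sum(np.eye(3)-np.outer(d,d) for a,d in P);B=sum((np.eye(3)-np.outer(d,d))@a for a,d in P);g=np.linalg.solve(A,B);print(g,R.T@(g[:2]-o)*1e3)
```

```text
cornR [ 0.4868 -0.1793  0.01  ] [-133.7  -62.5]
cornL [ 0.5022 -0.0328  0.01  ] [-133.    84.9]
bR [ 0.5383 -0.15    0.039 ] [-85.4 -28.1]
bL [ 0.5448 -0.0885  0.039 ] [-85.1  33.7]
grip [ 0.582  -0.0066  0.12  ] [-56.2 118.9]
[ 0.58189252 -0.00585761  0.11959904] [-56.39317507 119.62979065]
```

```bash
python3 -m creep '[{"dp":[0,0.1,-3]},{"dp":[0,0.05,-3.5]},{"dp":[0,0,-3.5]},{"dp":[0,0,-3.5]},{"dp":[0,0,-3]},{"dp":[0,0,-2.5]},{"dp":[0,0,-1.5]},{"dp":[0,0,-0.7]},{"dp":[0.5,-0.05,0]},{"dp":[0.3,-0.03,0]},{"dp":[0,0,0]}]'
```

```text
validation failed for argument at $[0]...
```

Each row needs a "turn".

```bash
python3 -m creep '[{"dp":[0,0.1,-3],"turn":0},{"dp":[0,0.05,-3.5],"turn":0},{"dp":[0,0,-3.5],"turn":0},{"dp":[0,0,-3.5],"turn":0},{"dp":[0,0,-3],"turn":0},{"dp":[0,0,-2.5],"turn":0},{"dp":[0,0,-1.5],"turn":0},{"dp":[0,0,-0.7],"turn":0},{"dp":[0.5,-0.05,0],"turn":0},{"dp":[0.3,-0.03,0],"turn":0},{"dp":[0,0,0],"turn":0}]'
```

```text
time_s: 3.25
ee_pos: [0.5214, -0.1166, 0.0376]
orientation: [-3.141, 0.003, 3.041]
contact_force: [-0.0, 0.1, 0.9]
grip_width: 0.0002
grip_force: 0.0
```

```bash
python3 -m creep '[{"dp":[0.3,-0.2,0],"turn":0},{"dp":[0.3,-0.06,0],"turn":0},{"dp":[0.3,-0.03,0],"turn":0},{"dp":[0.2,-0.02,0],"turn":0},{"dp":[0.2,-0.02,0],"turn":0},{"dp":[0.2,-0.02,0],"turn":0},{"dp":[0.2,-0.02,0],"turn":0},{"dp":[0.2,-0.02,0],"turn":0},{"dp":[0.2,-0.02,0],"turn":0}]'
python3 -m creep '[{"dp":[0.2,-0.02,0],"turn":0},{"dp":[0.2,-0.02,0],"turn":0},{"dp":[0.2,-0.02,0],"turn":0},{"dp":[0.2,-0.02,0],"turn":0}]'
```

```text
time_s: 4.15
ee_pos: [0.5387, -0.1203, 0.036]
orientation: [3.141, -0.005, 3.041]
contact_force: [-5.2, -0.9, 2.6]
grip_width: 0.0001
grip_force: 2.6
time_s: 4.55
ee_pos: [0.5484, -0.1212, 0.036]
orientation: [3.141, -0.001, 3.04]
contact_force: [-2.3, 0.6, -0.1]
grip_width: 0.0001
grip_force: 1.4
```

```bash
python3 -m creep '[{"dp":[0.2,-0.02,0],"turn":0},{"dp":[0.2,-0.02,0],"turn":0},{"dp":[0.2,-0.02,0],"turn":0},{"dp":[0.2,-0.02,0],"turn":0}]'
python3 -m creep '[{"dp":[0.1,-0.01,0],"turn":0},{"dp":[0.1,-0.01,0],"turn":0},{"dp":[0.1,-0.01,0],"turn":0}]'
python3 -m creep '[{"dp":[0.05,0,0],"turn":0},{"dp":[0.05,-0.01,0],"turn":0}]'
```

```text
time_s: 4.95
ee_pos: [0.557, -0.1221, 0.0362]
orientation: [3.141, -0.0, 3.04]
contact_force: [-2.7, 0.2, -0.2]
grip_width: 0.0001
grip_force: 1.3
time_s: 5.25
ee_pos: [0.5598, -0.1224, 0.0363]
orientation: [3.141, 0.0, 3.04]
contact_force: [-2.6, 0.7, -1.4]
grip_width: 0.0001
grip_force: 1.2
time_s: 5.45
ee_pos: [0.5608, -0.1225, 0.0363]
orientation: [3.141, 0.0, 3.04]
contact_force: [-2.6, 0.5, -0.5]
grip_width: -0.0001
grip_force: 1.2
```

```bash
for i in 1; do python3 -m creep '[{"dp":[0.05,0,0],"turn":0},{"dp":[0.05,-0.01,0],"turn":0}]'; done
python3 -m creep '[{"dp":[0.05,0,0],"turn":0},{"dp":[0.05,-0.01,0],"turn":0}]'|grep -E "ee_pos|contact"
python3 -m creep '[{"dp":[0.05,0,0],"turn":0}]'|grep -E "ee_pos|contact"
python3 -m creep '[{"dp":[0.05,-0.01,0],"turn":0}]'|grep -E "ee_pos|contact"
```

```text
time_s: 5.65
ee_pos: [0.5618, -0.1226, 0.0363]
orientation: [3.141, 0.0, 3.04]
contact_force: [-2.1, 0.5, -0.1]
grip_width: -0.0
grip_force: 1.1
ee_pos: [0.5628, -0.1227, 0.0363]
contact_force: [-2.2, 1.6, -0.2]
ee_pos: [0.5633, -0.1228, 0.0363]
contact_force: [-2.6, 1.6, -1.3]
ee_pos: [0.5638, -0.1228, 0.0363]
contact_force: [-1.9, 1.9, -1.3]
```

```bash
python3 -m creep '[{"dp":[0.05,0,0],"turn":0}]'|grep -E "ee_pos|contact"
python3 -m creep '[{"dp":[0.05,-0.01,0],"turn":0}]'|grep -E "ee_pos|contact"
python3 -m creep '[{"dp":[0.05,0,0],"turn":0}]'|grep -E "ee_pos|contact"
```

```text
ee_pos: [0.5643, -0.1229, 0.0363]
contact_force: [-2.2, 1.0, -1.0]
ee_pos: [0.5648, -0.1229, 0.0363]
contact_force: [-2.2, 1.0, -0.4]
ee_pos: [0.5654, -0.123, 0.0363]
contact_force: [-1.0, 0.9, -1.4]
```

```bash
python3 -m creep '[{"dp":[0.05,0,0],"turn":0}]'|grep -E "ee_pos|contact"
```

```text
ee_pos: [0.5658, -0.123, 0.0363]
contact_force: [-2.1, 0.5, -0.3]
```

```bash
python3 -m creep '[{"dp":[0.05,-0.01,0],"turn":0}]'|grep -E "ee_pos|contact"
python3 -m creep '[{"dp":[0.05,0,0],"turn":0}]'|grep -E "ee_pos|contact"
```

```text
ee_pos: [0.5663, -0.1231, 0.0363]
contact_force: [-1.7, 0.9, 0.6]
ee_pos: [0.5664, -0.1231, 0.0363]
contact_force: [-3.6, 2.1, 1.0]
```

```bash
python3 -m creep '[{"dp":[0.05,-0.01,0],"turn":0}]'|grep -E "ee_pos|contact"
python3 -m creep '[{"dp":[0.05,0,0],"turn":0}]'|grep -E "ee_pos|contact"
```

```text
ee_pos: [0.5664, -0.1231, 0.0362]
contact_force: [-4.7, 0.5, 0.7]
ee_pos: [0.5664, -0.1231, 0.0361]
contact_force: [-6.1, 0.6, 2.0]
```

```bash
python3 -m creep '[{"dp":[0.1,-0.01,0],"turn":0}]'|grep -E "ee_pos|contact"
python3 -m creep '[{"dp":[0.05,0,0],"turn":0},{"dp":[0.05,0,0],"turn":0},{"dp":[0,0,0],"turn":0}]'|grep -E "ee_pos|contact"
```

```text
ee_pos: [0.5664, -0.1231, 0.036]
contact_force: [-8.8, 0.4, 4.4]
ee_pos: [0.5665, -0.1231, 0.036]
contact_force: [-8.4, -0.6, 2.7]
```

```bash
python3 -m creep '[{"dp":[0.1,-0.01,0],"turn":0},{"dp":[0.05,-0.01,0],"turn":0},{"dp":[0,0,0],"turn":0}]'|grep -E "ee_pos|contact"
```

```text
ee_pos: [0.5665, -0.1231, 0.0361]
contact_force: [-11.2, -0.1, 6.7]
```

```bash
python3 -m creep '[{"dp":[-1.5,0.15,0],"turn":0},{"dp":[-2,0.2,0],"turn":0},{"dp":[-1,0.1,0],"turn":0},{"dp":[0,0,3],"turn":0},{"dp":[0,0,4],"turn":0},{"dp":[0,0,4],"turn":0},{"dp":[0,0,4],"turn":0},{"dp":[0,0,4],"turn":0},{"dp":[0,0,3],"turn":0},{"dp":[1,2.8,0],"turn":0},{"dp":[1.4,3.6,0],"turn":0},{"dp":[1.4,3.6,0],"turn":0},{"dp":[1.4,3.6,0],"turn":0},{"dp":[0.5,1,0],"turn":0},{"dp":[0,0,0],"turn":0}]'
python3 - <<'E'
from cell import viewer
import cv2,numpy as np
im=viewer.grab_frame("top")[105:240,150:270]
a=cv2.resize(im[:,:,::-1],None,fx=4.4,fy=4.4,interpolation=cv2.INTER_CUBIC)
c=viewer.calibration("wrist");np.save("w2.npy",c,allow_pickle=True);w=viewer.grab_frame("wrist")[:,:,::-1]
cv2.imwrite("pics/w2.png",w)
E
```

```text
time_s: 9.05
ee_pos: [0.5847, 0.0283, 0.2565]
orientation: [3.141, 0.002, 3.043]
contact_force: [-0.3, -0.3, -0.7]
grip_width: 0.0001
grip_force: 0.0
```

View pics/w2.png

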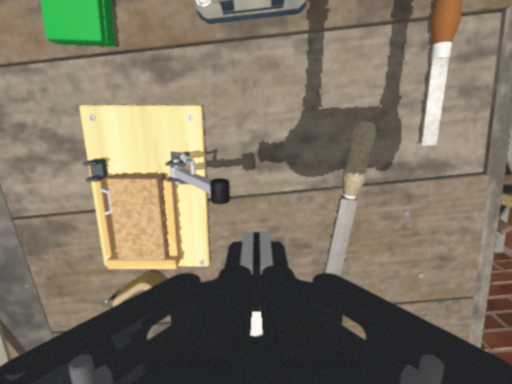

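The wrist view shows the block home against the stop at (138,262) and the gate still thrown back, with its grip at (219,190).

```bash
python3 - <<'E'
from h import *
c=np.load("w2.npy",allow_pickle=True).item()
t=np.radians(-5.73);R=np.array([[np.cos(t),-np.sin(t)],[np.sin(t),np.cos(t)]]);o=np.array([.62606,-.13052])
w=ray(c,(219,190),.12);print(w,R.T@(w[:2]-o)*1e3)
for u in[(108,268),(176,268),(110,178),(162,178)]:
    w=ray(c,u,.039);print(R.T@(w[:2]-o)*1e3)
E
python3 -m creep '[{"dp":[0,0,-2],"turn":0},{"dp":[0,0,-3],"turn":0},{"dp":[0,0,-3],"turn":0},{"dp":[0,0,-3],"turn":0},{"dp":[0,0,-1.6],"turn":0},{"dp":[0,0,-0.8],"turn":0},{"dp":[-0.03,-0.3,0],"turn":0},{"dp":[-0.03,-0.3,0],"turn":0},{"dp":[0,0,0],"turn":0}]'
```

```text
[ 0.58191088 -0.00785693  0.12      ] [-56.17529423 117.64229497]
[ 72.45913947 -42.96280053]
[72.44745812 46.51648335]
[-48.85330055 -23.29183827]
[-48.83225671  39.09472446]
time_s: 10.05
ee_pos: [0.5836, 0.0201, 0.1237]
orientation: [-3.141, 0.003, 3.04]
contact_force: [0.9, 0.5, -0.2]
grip_width: -0.0002
grip_force: 0.0
```

```bash
python3 -m creep '[{"dp":[-0.02,-0.2,0],"turn":0},{"dp":[-0.02,-0.2,0.05],"turn":0},{"dp":[-0.02,-0.2,0.1],"turn":0}]'
python3 -m creep '[{"dp":[-0.02,-0.2,0.15],"turn":0},{"dp":[-0.02,-0.2,0.15],"turn":0}]'
```

```text
time_s: 10.35
ee_pos: [0.5822, 0.0154, 0.1241]
orientation: [3.14, 0.001, 3.04]
contact_force: [1.4, 4.7, -3.7]
grip_width: 0.0001
grip_force: 2.4
time_s: 10.55
ee_pos: [0.5817, 0.0132, 0.1264]
orientation: [3.137, -0.0, 3.04]
contact_force: [1.3, 6.1, -4.2]
grip_width: -0.0002
grip_force: 3.3
```

```bash
python3 -m creep '[{"dp":[-0.03,-0.3,0.19],"turn":0},{"dp":[-0.03,-0.3,0.18],"turn":0},{"dp":[-0.03,-0.3,0.17],"turn":0}]'
python3 -m creep '[{"dp":[-0.03,-0.3,0.16],"turn":0},{"dp":[-0.03,-0.3,0.15],"turn":0},{"dp":[-0.03,-0.3,0.14],"turn":0}]'
```

```text
time_s: 10.85
ee_pos: [0.5809, 0.0048, 0.1321]
orientation: [3.136, -0.0, 3.04]
contact_force: [1.2, 7.4, -1.4]
grip_width: -0.0002
grip_force: 3.9
time_s: 11.15
ee_pos: [0.58, -0.0041, 0.1371]
orientation: [3.136, 0.0, 3.04]
contact_force: [0.7, 7.6, 1.0]
grip_width: -0.0001
grip_force: 4.1
```

```bash
python3 -m creep '[{"dp":[-0.03,-0.3,0.13],"turn":0},{"dp":[-0.03,-0.3,0.11],"turn":0},{"dp":[-0.03,-0.3,0.10],"turn":0},{"dp":[-0.03,-0.3,0.09],"turn":0},{"dp":[-0.03,-0.3,0.08],"turn":0}]'
python3 -m creep '[{"dp":[-0.03,-0.3,0.07],"turn":0},{"dp":[-0.03,-0.3,0.06],"turn":0},{"dp":[-0.03,-0.3,0.05],"turn":0},{"dp":[-0.03,-0.3,0.04],"turn":0},{"dp":[-0.03,-0.3,0.03],"turn":0}]'
```

```text
time_s: 11.65
ee_pos: [0.5786, -0.0192, 0.1431]
orientation: [3.136, 0.001, 3.04]
contact_force: [-0.9, 8.3, 6.5]
grip_width: 0.0
grip_force: 4.5
time_s: 12.15
ee_pos: [0.5776, -0.0353, 0.1459]
orientation: [3.138, 0.002, 3.04]
contact_force: [0.6, 5.1, 5.8]
grip_width: 0.0004
grip_force: 2.9
```

```bash
python3 -m creep '[{"dp":[-0.03,-0.3,0.05],"turn":0},{"dp":[-0.03,-0.3,0.03],"turn":0},{"dp":[-0.03,-0.3,0.01],"turn":0},{"dp":[-0.03,-0.3,0],"turn":0},{"dp":[-0.03,-0.3,-0.01],"turn":0}]'
python3 -m creep '[{"dp":[-0.03,-0.3,-0.02],"turn":0},{"dp":[-0.03,-0.3,-0.03],"turn":0},{"dp":[-0.03,-0.3,-0.03],"turn":0},{"dp":[-0.03,-0.3,-0.03],"turn":0}]'
python3 -m creep '[{"dp":[-0.03,-0.3,-0.03],"turn":0},{"dp":[-0.03,-0.3,-0.03],"turn":0}]'
```

```text
time_s: 12.65
ee_pos: [0.5752, -0.0525, 0.1449]
orientation: [-3.141, -0.0, 3.041]
contact_force: [0.4, 2.3, 1.5]
grip_width: 0.0001
grip_force: 1.1
time_s: 13.05
ee_pos: [0.5738, -0.0646, 0.1437]
orientation: [-3.141, -0.001, 3.04]
contact_force: [-0.5, 1.2, 0.5]
grip_width: -0.0003
grip_force: 0.4
time_s: 13.25
ee_pos: [0.5732, -0.0704, 0.1431]
orientation: [-3.141, -0.001, 3.041]
contact_force: [0.5, -0.3, 0.2]
grip_width: -0.0002
grip_force: 0.2
```

```bash
python3 -m creep '[{"dp":[-0.03,-0.3,-0.03],"turn":0},{"dp":[-0.03,-0.3,-0.03],"turn":0},{"dp":[0,0,0],"turn":0},{"dp":[0,0,0],"turn":0}]'
python3 -m creep '[{"dp":[0.1,1,0],"turn":0},{"dp":[0.3,3,0],"turn":0},{"dp":[0.4,4,1],"turn":0},{"dp":[0.4,4,3],"turn":0},{"dp":[0.4,4,3],"turn":0},{"dp":[0,4,3],"turn":0},{"dp":[0,4,0],"turn":0},{"dp":[0,4,0],"turn":0},{"dp":[0,0,0],"turn":0},{"dp":[0,0,0],"turn":0},{"dp":[0,0,0],"turn":0},{"dp":[0,0,0],"turn":0}]'
python3 - <<'E'
from cell import viewer
import cv2
im=viewer.grab_frame("top")[105:240,150:270,::-1]
cv2.imwrite("pics/t3.png",cv2.resize(im,None,fx=4.4,fy=4.4,interpolation=cv2.INTER_CUBIC))
E
```

```text
time_s: 13.65
ee_pos: [0.573, -0.0761, 0.1428]
orientation: [3.142, -0.0, 3.04]
contact_force: [0.1, -0.4, 0.4]
grip_width: -0.0001
grip_force: 0.0
time_s: 14.85
ee_pos: [0.5889, 0.2027, 0.2425]
orientation: [-3.141, -0.0, 3.039]
contact_force: [0.3, 0.8, 0.4]
grip_width: 0.0
grip_force: 0.0
```

View pics/t3.png

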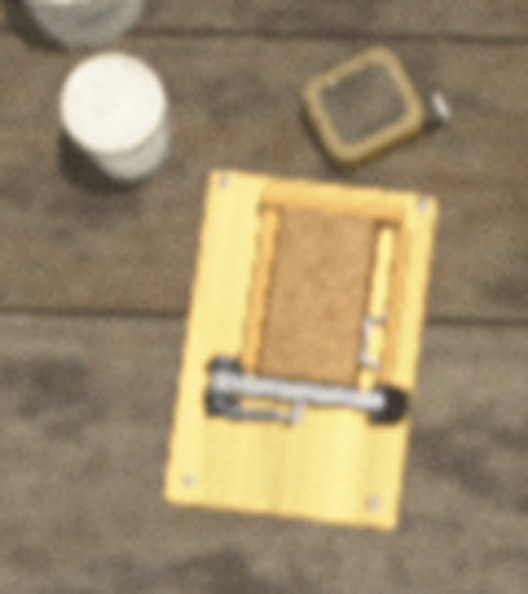

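The top crop shows the block against the stop at (335,210). The bar lies across behind it, with its grip at (395,403) in the catch. I'll check the grip position numerically before handing in.

Run:
```python
from cell import viewer,workorder
from h import *
c=viewer.calibration("top")
t=np.radians(-5.73);R=np.array([[np.cos(t),-np.sin(t)],[np.sin(t),np.cos(t)]]);o=np.array([.62606,-.13052])
w=ray(c,(150+395/4.4-.4,105+403/4.4-.4),.03);g=R.T@(w[:2]-o)*1e3;print(g)
if abs(g[1]+55)<7 and abs(g[0]+57.5)<6: print(workorder.finish_job())
```

```text
[-56.70187687 -54.38408048]
the job is handed in; nothing more can be done
None
```

The sanding block is home against the end stop and the gate has snapped shut behind it. The readings I took stayed under about 14 N, the arm is clear, nothing else was moved on purpose, and I handed the job in at about 15 s of the 72 s limit.

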